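# Release the hidden door latch of a display case

## Robot

A 7-joint arm with a two-finger parallel gripper is mounted at the origin on the work surface. World frame = base frame: x ahead of the robot, y to its left, z up, the work surface at z = 0. Lengths are in m, angles in rad, forces in N, time in s.
With the tool pointing down it reaches from about 0.425 to 0.8 m from the base axis. Payload 8.3 kg.
Tool frame: the origin (TCP) lies at the very end of the fingers, on their centre line; the grasp point (between the pads) lies 19 mm behind it; x points along the fingers, y is the direction in which the jaws open and shut, and the axes are right-handed (so a half turn about x gives the same grasp; the last joint's range is limited). The gripper opens to 85 mm and grips with 20 to 120 N. Pads are 22 mm wide; open, the fingers measure 114 mm over their backs; the gripper's body (76 mm by 85 mm) begins 54 mm behind the grasp point. The pads swing forward as they close: fully open they stand 13 mm farther back than shut.
Start: joints at [-1.309, 0.383, 0.016, 1.37, -0.006, 1.388, -0.046], TCP at [0.199, 0.592, 0.231] pointing down, gripper open.
Joint ranges: [-2.95, 2.95], [-0.25, 2.06], [-1.52, 1.56], [0.18, 2.33], [-1.44, 4.58], [0.02, 2.06], [-3.01, 3.01]. Speed limits (rad/s): [2.39, 2.39, 3.01, 3.01, 3.14, 3.14, 3.14].

## Interface

Orientations are given as a rotation vector (axis times angle).
In Python, from workcell import bot, hand, solver, eyes, order, monitor gives the robot as it stands. The module is installed in compiled form; this text tells all that it offers. Calls block until the motion is done:
- bot.move_to(position, orientation): joint-space move of the TCP to a pose.
- bot.servo_line(position, frame=None, v=0.15): straight line of the TCP; frame=None keeps the orientation; v is the mean speed in m/s.
- bot.movej(angles): joint-space move.
- hand.open_gripper() and hand.close_gripper(strength=None): open the fingers fully, or close them until they stop; strength is the grip in N (None keeps the last).
- bot.pause(seconds).
- solver.inverse_kinematics(position, orientation): joint angles nearest the present ones, or None.
- eyes.camera(name): name is "scene" or "side" or "wrist"; returns a dict with "img" (384x512x3 uint8, red, green, blue), "fovy" (degrees; the focal length in pixels is half the picture's height over the tangent of half this angle, whatever the lens; pixels are square), "cx", "cy" (the principal point, pixels), "origin" and "rotation" of the camera in the world. Camera axes: x right, y down, z forward; pixel columns grow to the right and rows downward; lengths in m; the calibration is good to about 2 mm. A picture is of the moment at which its call begins. There is no depth.
A pose or a line that the arm cannot do raises bot.PlanningError and nothing moves.
- order.sign_off(): hands the job in, once; it reports no verdict.
Readings, each from a call of its own:
- monitor.get_time_s(): time.
- monitor.get_joints(): joint angles.
- monitor.get_qvel(): joint speeds.
- monitor.get_joint_efforts(): joint torques, N m.
- monitor.get_position(): TCP position.
- monitor.get_tool_rot(): TCP orientation.
- monitor.get_contact_force(): force on the tool from outside, world axes, zero at the start.
- monitor.get_wrist_torque(): the same for the moment, N m.
- monitor.get_width(): finger opening in m.
Only numpy, scipy, OpenCV 4.12 (cv2) and the standard library are available. Lean on these libraries where they do the work, as an engineer would, in place of code of your own. Each camera call takes 0.05 s, during which the arm holds its last target.

## Task

Take the slim square-handled probe out of the black stand, push its rod down through the narrow slot in the top of the walnut display case and feel for the hidden latch tab somewhere under the slot; press the tab gently (over about 15 N it breaks, and do not lean on the case with more than about 20 N) until the glass door springs open by itself. Then put the probe back upright in its empty hole in the stand, fully home, and let go. Do not touch the door with the robot or the probe, and leave the burnisher, the glass cube and the loupe where they are.

Things in the scene. Friction and masses are not known exactly. Their poses are not given: they have to be found in the camera images.
- probe_handle (a point): Centre of the handle of the loose probe (80 to 150 g), which starts upright in one of the stand's two holes. Handle: plain aluminium square bar, 24 x 24 mm, 70 mm long along its z (up), flat faces square to its x and y. Its flat underside, 35 mm below this point, rests on the stand's top.
- probe_tip (a point): Lowest point of the probe: a straight steel rod 6 mm in diameter runs 80 mm down from the handle's underside, on the handle's axis, to this round tip, 115 mm below the handle's centre.
- stand: Fixed black block, 60 (x) x 130 (y) x 96 (z) mm, origin at the centre of its underside. Two square holes 16 x 16 mm, 90 mm deep, open at the top, at y = -32 and +32 mm (x = 0): one holds the probe, the other the burnisher (which is which varies). The probe is home when its handle's underside lies on the stand's top (handle centre 131 mm above the origin).
- burnisher_handle (a point): Bystander: centre of the round wooden handle (28 mm wide, 52 mm high, its top 52 mm above the stand's top) of the thick-shafted burnisher standing in the other hole of the stand.
- case: Fixed walnut display case, 130 (x) x 260 (y) x 150 (z) mm, z up, origin at the centre of its underside. The glass door is on its +x face; the closed latch compartment with the slot in its flat top is the 70 mm at its -y end.
- slot (a point): Centre of the mouth of the slot, in the flat top of the case (95 mm to the -y side of its centre, 150 mm above the desk). The slot is 50 mm long along x and 10 mm wide along y, cut through 12 mm of wood; axes are the case's.
- latch_zone (a point): Point 30 mm below the slot's centre, in the middle of the space where the hidden latch tab can be. The tab's flat top, 16 mm long (x) and 20 mm wide (y), is centred on the slot line (within 1 mm), at an unknown x from -14 to +14 mm and an unknown height from -11 to +11 mm of this point. Beside the tab the shaft is empty, deeper than the rod is long.
- door (a joint): Angle of the glass door (188 x 130 mm), 0 shut, upright hinge at the +y end of the case's +x face. Pressing the tab takes about 3 N to start, 5.5 N at 6 mm where the door is freed and 7 N at its hard stop at 10 mm; let go, it springs back up. Once freed, the door swings out by a spring to about 0.9 rad in 1 to 2 s and stays. It opens in no other way.
- cube_center (a point): Bystander: centre of a loose glass paperweight cube, 50 mm.
- loupe_center (a point): Bystander: centre of a loose chrome loupe, a round waisted body 36 mm wide and 30 mm high, standing on the green mat (180 x 75 x 3 mm, fixed).
Not all that is in view belongs to the job. Of the things that look like the stand, the larger one is meant.

How it is judged:
By the outcome, as a careful person would: the job done as asked, in the order asked, and still so for the second after the job is handed in, with the robot touching nothing.
It also fails if it takes over 69 s, if anything falls off the work surface, if the arm or the gripper's body presses on something with over 40 N, if the wrist force passes 120 N, or if a joint passes its speed limit or range.

## Working session

There is one attempt and no reset: what is moved stays moved. The work goes in short steps, each a Python script; the robot and the scene stay as the last script left them, time stands still between calls to the robot, and variables do not carry over. Pictures are saved under pics/ and viewed, and the job is handed in when it is done.

```bash
mkdir -p pics; python3 - <<'E'
from workcell import bot, hand, solver, eyes, order, monitor
import cv2
for n in ["scene","side","wrist"]:
    c=eyes.camera(n); cv2.imwrite(f"pics/{n}0.png",c["img"][:,:,::-1])
    print(n,c["fovy"],c["cx"],c["cy"],c["origin"],c["rotation"])
print(monitor.get_time_s(),monitor.get_position(),monitor.get_tool_rot(),monitor.get_contact_force(),monitor.get_width())
E
```

```text
scene 56.75178159108175 255.44874135331833 191.14002731317808 [ 1.03207571 -0.11266174  0.91735864] [-2.19940956 -1.55152169  0.42563395]
side 54.97117484875956 249.7698131952365 194.31258321161212 [ 0.19441321 -0.56245731  0.6168234 ] [-2.10665444  0.62555109 -0.30334187]
wrist 68.07410183767989 253.4285367516532 194.34818769041487 [0.1285102  0.61537764 0.37170521] [2.34882697 1.68648468 0.2490937 ]
0.15 [0.19929234 0.59195771 0.23049743] [ 0.25365162  1.55596255 -0.25606172] [-0.88687616 -0.49588526 -0.55787816] 0.08559431819173982
```

View pics/scene0.png

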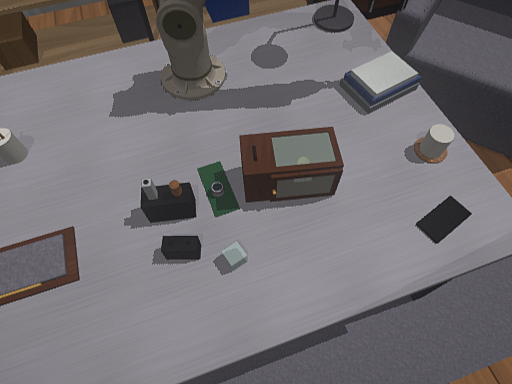

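View pics/side0.png

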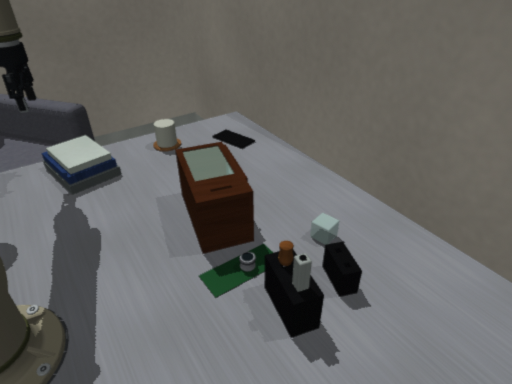

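View pics/wrist0.png

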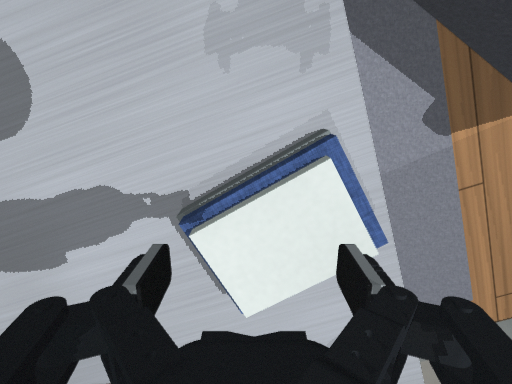

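The scene view shows the stand at about (168,203), with the grey probe at (150,188) on its left and the burnisher at (175,187). The slot is at (254,153) and the small decoy block is at (181,247). I'll zoom in.

```bash
cat > h.py <<'E'
import numpy as np, cv2
from scipy.spatial.transform import Rotation as R
def cam(c):
    f=c["img"].shape[0]/2/np.tan(np.radians(c["fovy"])/2)
    return dict(f=f,cx=c["cx"],cy=c["cy"],o=np.array(c["origin"]),R=R.from_rotvec(c["rotation"]).as_matrix())
def ray(k,p):
    d=k["R"]@np.array([(p[0]-k["cx"])/k["f"],(p[1]-k["cy"])/k["f"],1]); return k["o"],d/np.linalg.norm(d)
def onz(k,p,z):
    o,d=ray(k,p); return o+d*(z-o[2])/d[2]
def proj(k,P):
    q=k["R"].T@(np.array(P)-k["o"]); return np.array([k["f"]*q[0]/q[2]+k["cx"],k["f"]*q[1]/q[2]+k["cy"]])
def tri(obs):
    A=np.zeros((3,3));b=np.zeros(3)
    for k,p in obs:
        o,d=ray(k,p);M=np.eye(3)-np.outer(d,d);A+=M;b+=M@o
    P=np.linalg.solve(A,b)
    return P,[float(np.linalg.norm(proj(k,P)-p)) for k,p in obs]
E
python3 - <<'E'
import cv2
a=cv2.imread("pics/scene0.png");b=cv2.imread("pics/side0.png")
def cr(i,x0,y0,x1,y1,s,n): cv2.imwrite(n,cv2.convertScaleAbs(cv2.resize(i[y0:y1,x0:x1],None,fx=s,fy=s,interpolation=cv2.INTER_CUBIC),alpha=1.6,beta=10))
cr(a,130,120,350,270,3.6,"pics/s_crop.png"); cr(b,170,130,370,340,2.8,"pics/d_crop.png")
E
```

```text
(no output)
```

View pics/s_crop.png

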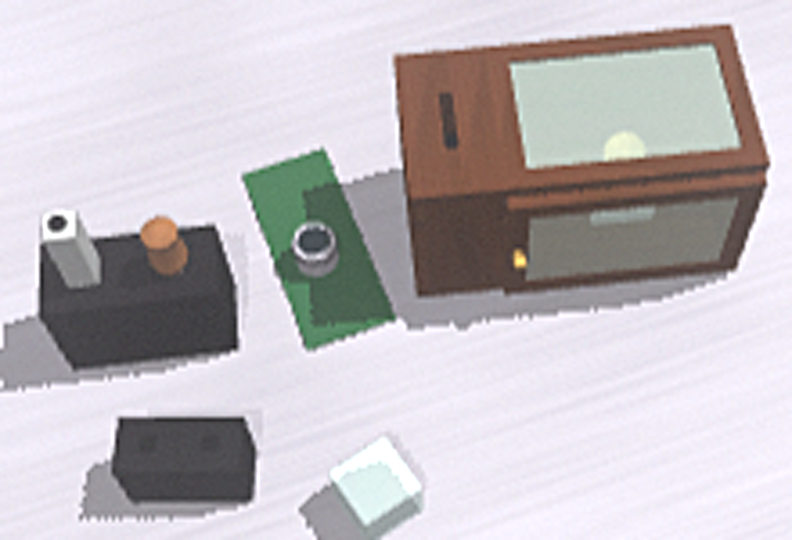

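View pics/d_crop.png

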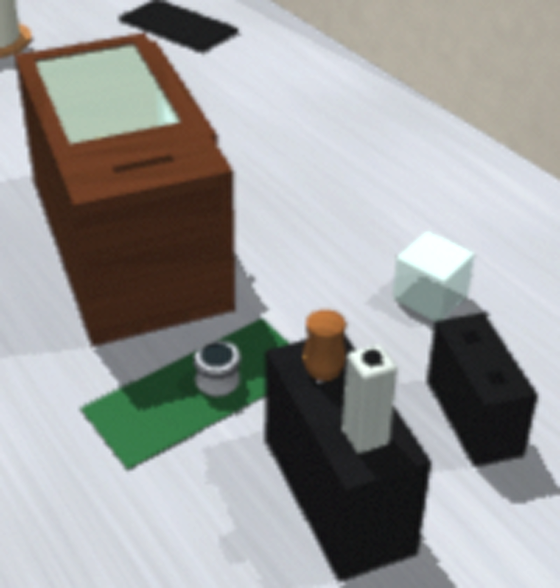

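Approximate pixels read from the crops, scene and side respectively: handle top at (146,182.5) and (303,258), slot centre at (254.7,153.6) and (221,188). The case top corners are visible in both views. Next step is to triangulate.

```bash
python3 - <<'E'
from h import *
from workcell import eyes
S=cam(eyes.camera("scene"));D=cam(eyes.camera("side"))
s=lambda x,y:np.array([130+x/3.6,120+y/3.6]); d=lambda x,y:np.array([170+x/2.8,130+y/2.8])
for n,a,b in [("handletop",s(58,225),d(372,358)),("slot",s(449,121),d(143,163)),("slot-x",s(444,94),d(115,168)),("slot+x",s(454,148),d(172,158)),
 ("burn top",s(160,228),d(326,322)),("loupe",s(315,240),d(218,355)),("case -x-y",s(396,57),d(73,202)),("case +x-y",s(412,193),d(232,170)),("case -x+y",s(731,27),d(18,54)),("st +x+y",s(236,291),d(345,335)),("st +x-y",s(72,312),d(428,462)),("st -x-y",s(42,254),d(345,488)),("st -x+y",s(216,227),d(267,352))]:
    P,e=tri([(S,a),(D,b)]); print(n,P.round(4),np.round(e,1))
for z,n,p in [(.15,"case -x-y",s(396,57)),(.15,"+x-y",s(412,193)),(.15,"-x+y",s(731,27)),(.15,"+x+y",s(768,163)),(.096,"st +x+y",s(236,291)),(.096,"st+x-y",s(72,312)),(.096,"st-x+y",s(216,227)),(.05,"cube",s(375,480))]:
    print(n,onz(S,p,z).round(4))
E
```

```text
handletop [ 0.5085 -0.2246  0.1656] [0.1 0.2]
slot [0.5063 0.0617 0.1495] [0.1 0.2]
slot-x [0.483  0.0659 0.1512] [0.2 0.2]
slot+x [0.5301 0.0569 0.1485] [0.4 0.4]
burn top [ 0.5204 -0.1617  0.1418] [0.9 1.2]
loupe [ 0.5012 -0.0531  0.0324] [0.7 0.9]
case -x-y [0.4358 0.0441 0.1494] [0.1 0.1]
case +x-y [0.5592 0.0141 0.1508] [1.  1.1]
case -x+y [0.4971 0.2942 0.1497] [0.3 0.3]
st +x+y [ 0.5598 -0.1287  0.0867] [2.9 3.7]
st +x-y [ 0.5334 -0.2479  0.0826] [3.3 4.8]
st -x-y [ 0.4758 -0.2498  0.0908] [0.8 1.3]
st -x+y [ 0.5005 -0.1236  0.0929] [0.3 0.4]
case -x-y [0.4364 0.0438 0.15  ]
+x-y [0.5566 0.0163 0.15  ]
-x+y [0.4965 0.2948 0.15  ]
+x+y [0.6192 0.2652 0.15  ]
st +x+y [ 0.56   -0.1225  0.096 ]
st+x-y [ 0.5365 -0.239   0.096 ]
st-x+y [ 0.5019 -0.1229  0.096 ]
cube [ 0.715  -0.0686  0.05  ]
```

Triangulated heights agree with the text: handle top 0.166, slot 0.150. Stand yaw is about -0.19 and case yaw about -0.235. The jaws have to open along the stand's x to clear the burnisher, so I'll check IK and move above the probe to look with the wrist camera.

```bash
cat >> h.py <<'E'
def ori(yaw,sgn):
    "tool x down, tool y = sgn*(cos yaw, sin yaw)"
    y=sgn*np.array([np.cos(yaw),np.sin(yaw),0]);x=np.array([0,0,-1.]);z=np.cross(x,y)
    return R.from_matrix(np.c_[x,y,z]).as_rotvec()
E
python3 - <<'E'
from h import *
from workcell import *
from workcell import bot,solver,eyes,monitor
for sg in (1,-1):
  for p in [(.5085,-.2246,.27),(.5085,-.2246,.112),(.5063,.0617,.30),(.5063,.0617,.19)]:
    q=solver.inverse_kinematics(p,ori(-.193,sg)); print(sg,p,None if q is None else np.round(q,2))
c=cam(eyes.camera("wrist"));T=R.from_rotvec(monitor.get_tool_rot()).as_matrix()
print("cam in tool",T.T@(c["o"]-np.array(monitor.get_position())),T.T@c["R"])
E
```

```text
1 (0.5085, -0.2246, 0.27) [-0.26  0.26  0.77  1.53 -0.18  1.43  0.32]
1 (0.5085, -0.2246, 0.112) [-0.4   0.48  1.    1.76 -0.44  1.15  0.54]
1 (0.5063, 0.0617, 0.3) [-0.78  0.11  0.66  1.58 -0.07  1.47 -0.31]
1 (0.5063, 0.0617, 0.19) [-0.75  0.18  0.64  1.77 -0.11  1.23 -0.27]
-1 (0.5085, -0.2246, 0.27) [-0.6   0.49  1.37  1.54 -0.48  1.51 -2.56]
-1 (0.5085, -0.2246, 0.112) [-0.57  0.73  1.36  1.76 -0.75  1.29 -2.36]
-1 (0.5063, 0.0617, 0.3) [-0.62  0.11  0.48  1.58 -0.05  1.47  2.81]
-1 (0.5063, 0.0617, 0.19) [-0.57  0.16  0.43  1.76 -0.07  1.23  2.83]
cam in tool [-0.14120302 -0.00061673 -0.07455461] [[-7.00626496e-04 -2.90150176e-01  9.56980869e-01]
 [ 9.99999488e-01 -9.02314929e-04  4.58545532e-04]
 [ 7.30451058e-04  9.56980700e-01  2.90150660e-01]]
```

```bash
python3 - <<'E'
from h import *
from workcell import bot,hand,solver,eyes,monitor
import pickle
bot.move_to([.5063,.0617,.30],ori(-.193,1))
out=[]
def shot(n):
    c=eyes.camera("wrist");cv2.imwrite(f"pics/{n}.png",c["img"][:,:,::-1]);k=cam(c);pickle.dump(k,open(f"pics/{n}.pkl","wb"));print(n,proj(k,[.5063,.0617,.15]),proj(k,[.5085,-.2246,.166]))
shot("w1")
bot.servo_line([.5063,.03,.30]);shot("w2")
bot.servo_line([.5085,-.20,.30]);shot("w3")
bot.servo_line([.5085,-.235,.28]);shot("w4")
print(monitor.get_time_s(),monitor.get_position(),monitor.get_contact_force())
E
```

```text
w1 [254.55192213 182.54131856] [298.1066692  396.61164486]
w2 [248.0113551  151.29483305] [294.83360711 376.57471641]
w3 [ 188.65056563 -130.63863946] [258.64199073 208.61944871]
w4 [ 168.80698443 -218.85833563] [252.22290809 180.18097834]
5.1667 [ 0.50882765 -0.23420692  0.28031114] [0.19800384 0.02749435 0.2107712 ]
```

View pics/w1.png

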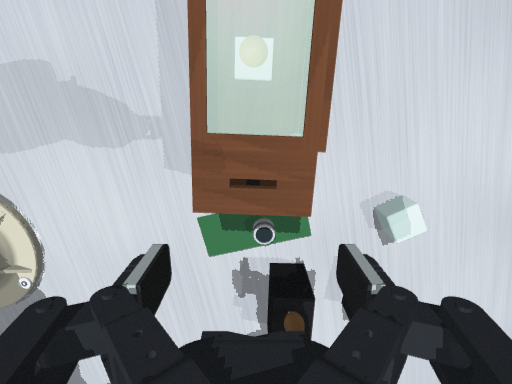

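View pics/w3.png

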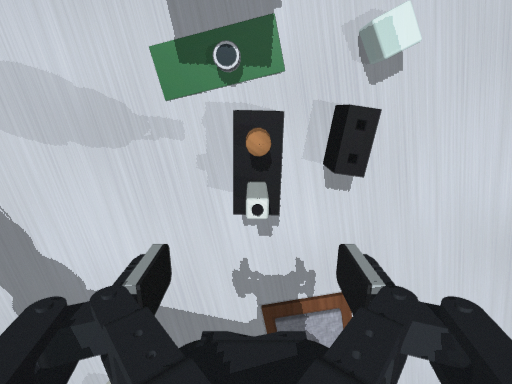

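View pics/w4.png

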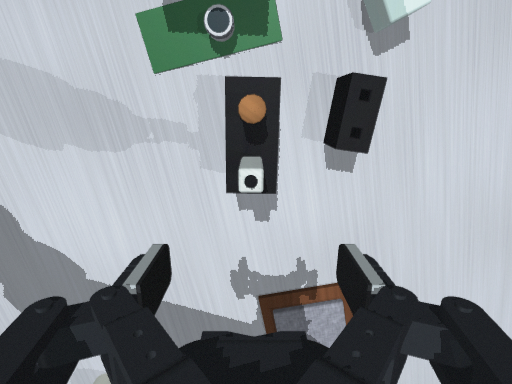

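View pics/w2.png

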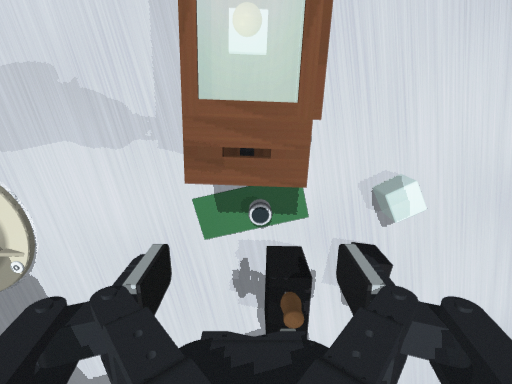

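The wrist views show the slot at about (253,183) in w1 and (246,152) in w2. The handle top is at about (257,208) in w3 and (251,180) in w4, square to the image, so the yaw is right. I'll get centroids by mask.

```bash
python3 - <<'E'
from h import *
import pickle
K={n:pickle.load(open(f"pics/{n}.pkl","rb")) for n in("w1","w2","w3","w4")}
I={n:cv2.imread(f"pics/{n}.png") for n in K}
def big(m,x0,y0):
    n,l,st,ce=cv2.connectedComponentsWithStats(m.astype(np.uint8))
    i=1+np.argmax(st[1:,4]);pts=np.argwhere(l==i)[:,::-1].astype(np.float32)
    return cv2.minAreaRect(pts+[x0,y0]) if 0 else (cv2.minAreaRect((pts+np.array([x0,y0],np.float32)).astype(np.float32)),ce[i]+[x0,y0],st[i])
obs=[]
for n,(x0,x1,y0,y1) in {"w1":(215,290,170,196),"w2":(208,284,140,165)}.items():
    m=I[n][y0:y1,x0:x1,2]<70; r=big(m,x0,y0);print(n,r); obs.append((K[n],np.array(r[0][0])))
P,e=tri(obs);print("slot",P,e,[onz(k,p,.15).round(4) for k,p in obs])
# slot yaw from w1
for n,(k,p) in zip(("w1","w2"),obs):
    x0,x1,y0,y1={"w1":(215,290,170,196),"w2":(208,284,140,165)}[n]
    rr=big(I[n][y0:y1,x0:x1,2]<70,x0,y0)[0];b=cv2.boxPoints(rr);b=b[np.argsort(b[:,0])]
    l,r=b[:2].mean(0),b[2:].mean(0);A,B=onz(k,l,.15),onz(k,r,.15);print("slot ends",A,B,np.linalg.norm(A-B),np.arctan2(*(B-A)[1::-1]))
obs=[]
for n,(x0,x1,y0,y1) in {"w3":(240,276,196,222),"w4":(235,270,165,196)}.items():
    g=I[n][y0:y1,x0:x1].min(2); print(n); 
    m=g>225; r=big(m,x0,y0);print(r)
    # dark recess, inside bright face
    obs.append((K[n],np.array(r[0][0])))
P,e=tri(obs);print("handle top",P,e,[onz(k,p,.166).round(4) for k,p in obs])
o=[cv2.resize(I[n][y0:y1,x0:x1],(380,300),interpolation=cv2.INTER_NEAREST) for n,(x0,x1,y0,y1) in {"w3":(230,290,175,222),"w4":(225,285,150,197)}.items()]
cv2.imwrite("pics/wz.png",np.hstack(o))
E
```

```text
w1 (((253.0, 182.5), (7.0, 46.0), 90.0), array([252.8381877 , 182.25889968]), array([ 15,   9,  47,   8, 309], dtype=int32))
w2 (((246.0, 151.5), (46.0, 9.0), 0.0), array([243.43504532, 151.85196375]), array([ 15,   7,  47,  10, 331], dtype=int32))
slot [0.5044001  0.06172687 0.14874188] [0.21899412016354688, 0.2258803564755797] [array([0.5047, 0.0621, 0.15  ]), array([0.5042, 0.0619, 0.15  ])]
slot ends [0.48083226 0.06665282 0.15      ] [0.52855801 0.05745738 0.15      ] 0.04860352623009177 -0.1903400738045801
slot ends [0.48111547 0.06645193 0.15      ] [0.52735351 0.05733456 0.15      ] 0.04712836034504898 -0.19468580495249596
w3
(((263.076904296875, 201.8845672607422), (4.437601566314697, 0.8320503830909729), 33.690067291259766), array([263.16666667, 202.        ]), array([21,  5,  5,  3,  6], dtype=int32))
w4
(((257.3088073730469, 172.48529052734375), (7.202939987182617, 2.572478771209717), 30.963754653930664), array([257.36842105, 172.73684211]), array([19,  6,  7,  5, 19], dtype=int32))
handle top [ 0.51437405 -0.21852102  0.16533007] [0.09453174909019305, 0.10511744535493843] [array([ 0.5143, -0.2183,  0.166 ]), array([ 0.5145, -0.2184,  0.166 ])]
```

View pics/wz.png

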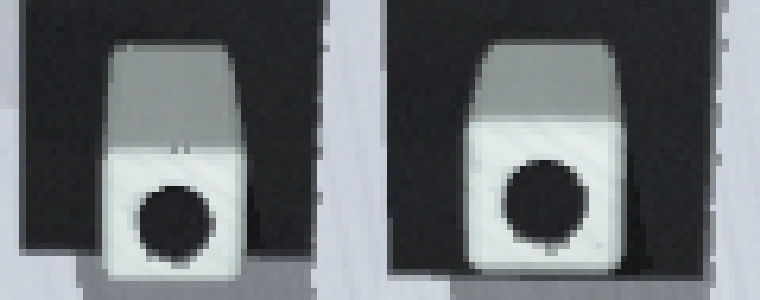

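```bash
python3 - <<'E'
from h import *
import pickle
K={n:pickle.load(open(f"pics/{n}.pkl","rb")) for n in("w3","w4")}
a,b=np.array([256.9,208.]),np.array([250.7,180.1])
print(tri([(K["w3"],a),(K["w4"],b)]),onz(K["w3"],a,.166),onz(K["w4"],b,.166))
E
```

```text
(array([ 0.50664601, -0.22573935,  0.15988888]), [0.11669478017786167, 0.12938012307804198]) [ 0.50686951 -0.2235955   0.166     ] [ 0.5071333  -0.22425272  0.166     ]
```

Handle is at (0.507,-0.224), and the wrist and fixed cameras agree within 1.5 mm. Grasping now.

```bash
python3 - <<'E'
from h import *
from workcell import bot,hand,solver,eyes,monitor
bot.servo_line([.5073,-.2241,.20],frame=ori(-.193,1),v=.15)
bot.servo_line([.5073,-.2241,.117],v=.08)
print(monitor.get_position(),monitor.get_contact_force())
hand.close_gripper(60)
print(monitor.get_width(),monitor.get_position(),monitor.get_contact_force(),monitor.get_wrist_torque())
f0=np.array(monitor.get_contact_force())
bot.servo_line([.5073,-.2241,.145],v=.05)
print(monitor.get_width(),monitor.get_position(),monitor.get_contact_force())
bot.servo_line([.5073,-.2241,.275],v=.12)
print(monitor.get_time_s(),monitor.get_width(),monitor.get_position(),monitor.get_contact_force(),monitor.get_wrist_torque())
for n in("side","wrist","scene"):
    c=eyes.camera(n);cv2.imwrite(f"pics/lift_{n}.png",c["img"][:,:,::-1])
E
```

```text
[ 0.50765595 -0.22435116  0.11755837] [ 0.08598656 -0.26524139  0.16502851]
0.023457994146717013 [ 0.50745187 -0.22413671  0.11722288] [-0.07303023 -0.15432188  2.39958852] [ 0.05529283  0.11178515 -0.0497861 ]
0.023457137727084736 [ 0.50727547 -0.22394999  0.1449411 ] [-0.28046706  0.85605402 -0.38623208]
9.5667 0.023818900303532543 [ 0.50699183 -0.22388495  0.27420117] [-0.54002382 -0.10861248 -1.40145781] [ 0.08574125 -0.00446886  0.01995976]
```

View pics/lift_side.png

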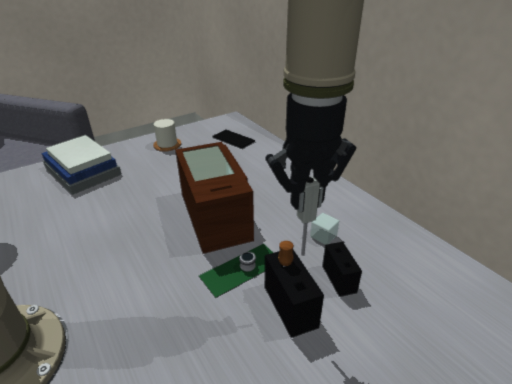

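View pics/lift_wrist.png

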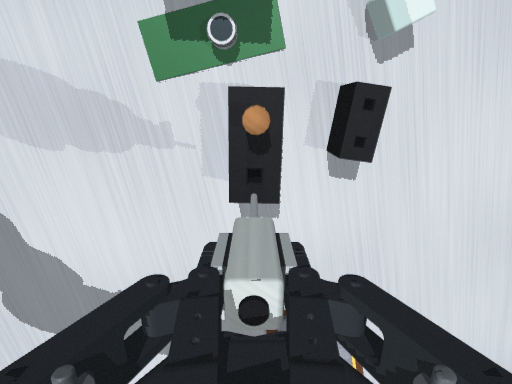

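The lift worked and the stand hole is free at wrist (255,175). The rod tip is visible at about wrist (254,196) and side (305,255). I'll triangulate the tip to check for tilt.

```bash
python3 - <<'E'
from h import *
from workcell import eyes,monitor
p=np.array(monitor.get_position());print(p)
K={n:cam(eyes.camera(n)) for n in("side","wrist","scene")}
t=p+[0,0,-.1012]
W={}
for n,k in K.items():
    q=proj(k,t);print(n,"tip exp",q, "underside",proj(k,t+[0,0,.08]))
    im=cv2.imread(f"pics/lift_{n}.png");u,v=int(q[0]),int(q[1])
    W[n]=cv2.resize(im[v-25:v+25,u-20:u+20],(256,320),interpolation=cv2.INTER_NEAREST);print(n,u-20,v-25)
cv2.imwrite("pics/tips.png",np.hstack(list(W.values())))
# hole
im=cv2.imread("pics/lift_wrist.png")[160:190,240:270]
cv2.imwrite("pics/hole.png",cv2.convertScaleAbs(cv2.resize(im,(450,450),interpolation=cv2.INTER_NEAREST),alpha=4))
E
```

```text
[ 0.5070366  -0.22390199  0.27430724]
side tip exp [302.02975675 254.67890337] underside [305.31556608 217.71406338]
side 282 229
wrist tip exp [254.22612767 194.41251667] underside [254.2913274 231.7279821]
wrist 234 169
scene tip exp [145.34217788 180.47822946] underside [135.47984841 162.04753472]
scene 125 155
```

View pics/tips.png

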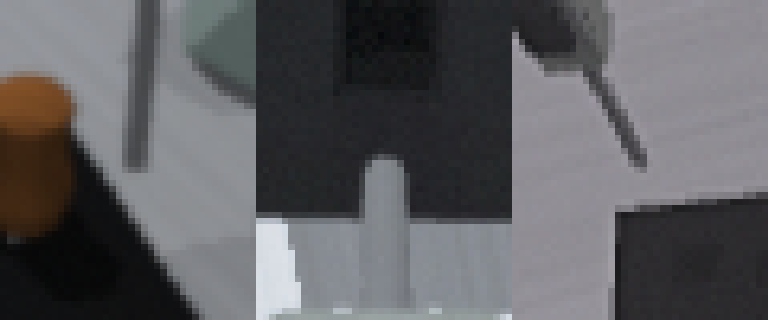

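View pics/hole.png

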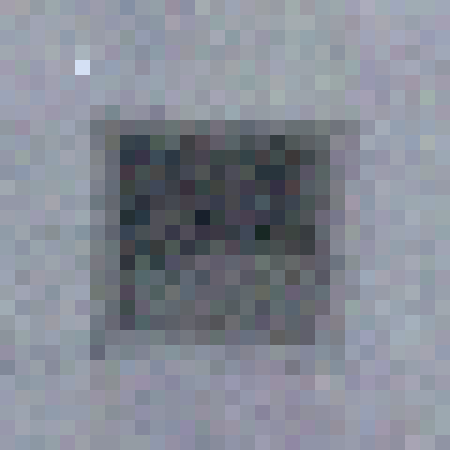

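Tip projections match a straight, vertical probe within about 1 px, and the hole is confirmed. Next I'll carry it over the slot, keeping the tip above 0.17, then look before inserting.

```bash
python3 - <<'E'
from h import *
from workcell import bot,hand,solver,eyes,monitor
p=np.array(monitor.get_position())
K={n:cam(eyes.camera(n)) for n in("side","wrist","scene")}
T,e=tri([(K["side"],np.array([302.8,255.0])),(K["scene"],np.array([145.0,180.3])),(K["wrist"],np.array([253.6,194.]))]);print("tip-tcp",T-p,e)
print("hole",onz(K["wrist"],[254.5,175],.096))
bot.servo_line([.505,.062,.285],v=.2)
bot.servo_line([.505,.062,.264],v=.1)
print(monitor.get_time_s(),monitor.get_position(),monitor.get_contact_force())
for n in K:
    c=eyes.camera(n);cv2.imwrite(f"pics/slot_{n}.png",c["img"][:,:,::-1]);
    q=proj(cam(c),[.505,.062,.15]);u,v=map(int,q);print(n,u-30,v-30)
    cv2.imwrite(f"pics/slotz_{n}.png",cv2.convertScaleAbs(cv2.resize(c["img"][v-30:v+30,u-30:u+30,::-1],(600,600),interpolation=cv2.INTER_NEAREST),alpha=1.6))
E
```

```text
tip-tcp [-0.00020199 -0.00042246 -0.10149488] [0.602366146089687, 0.2239324195595698, 0.9754595111496402]
hole [ 0.50760615 -0.22420871  0.096     ]
11.9583 [0.50466281 0.06143146 0.26369973] [ 0.54727696 -0.60464843 -0.03345267]
side 190 158
wrist 224 160
scene 224 123
```

View pics/slotz_wrist.png

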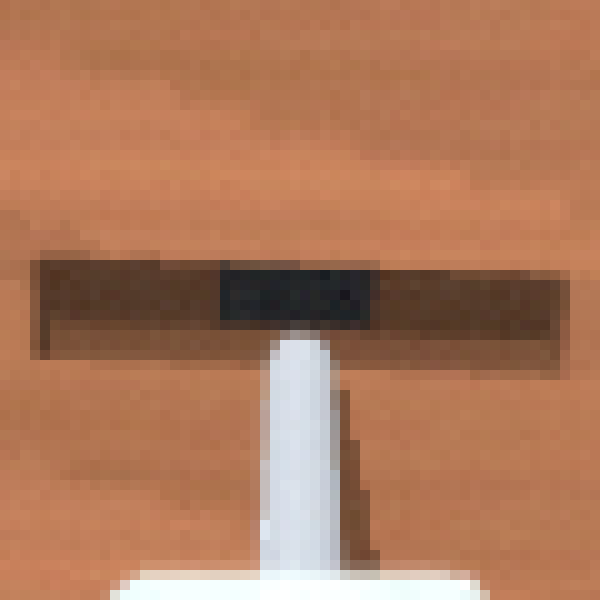

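View pics/slotz_side.png

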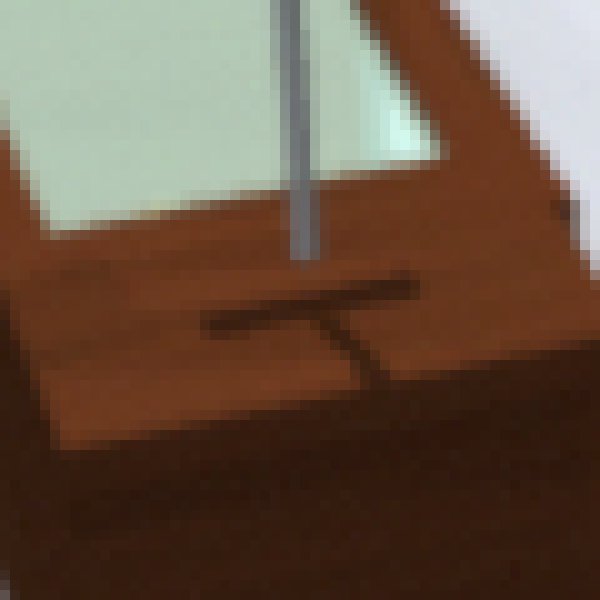

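View pics/slotz_scene.png

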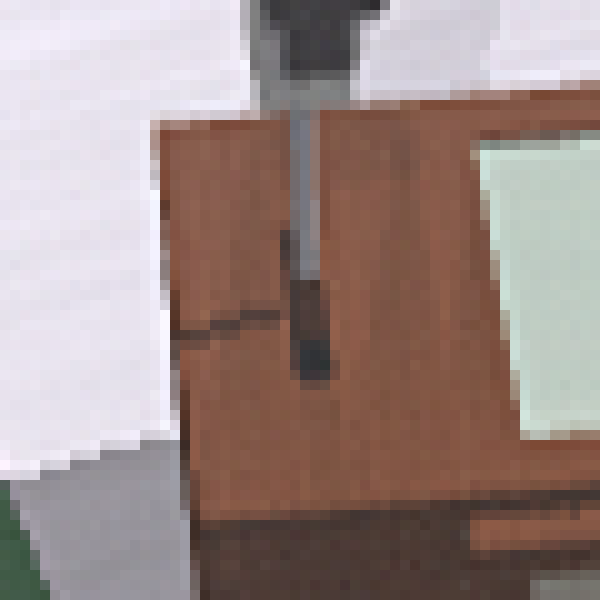

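The slot is clear in all three views. In the wrist zoom a black 16 mm patch, probably the tab, shows near the slot centre. I'll compute the alignment numerically.

```bash
python3 - <<'E'
from h import *
from workcell import eyes,monitor
p=np.array(monitor.get_position());print(p)
K={n:cam(eyes.camera(n)) for n in("side","wrist","scene")}
O={"side":(190,158),"wrist":(224,160),"scene":(224,123)}
px=lambda n,x,y:np.array([O[n][0]+x/10-.5,O[n][1]+y/10-.5])
sw=[px("wrist",*q) for q in [(40,265),(565,275),(40,352),(565,375)]]
W=[onz(K["wrist"],q,.15) for q in sw];print(np.round(W,4),"ctr",np.mean(W,0).round(4), "yaw",[np.arctan2(*(W[i+1]-W[i])[1::-1]) for i in(0,2)])
a=[px("side",200,325),px("side",420,285)];A=[onz(K["side"],q,.15) for q in a];print("side",np.round(A,4),np.mean(A,0).round(4),np.arctan2(*(A[1]-A[0])[1::-1]))
a=[px("scene",288,230),px("scene",318,380)];A=[onz(K["scene"],q,.15) for q in a];print("scene",np.round(A,4),np.mean(A,0).round(4))
t=[("side",px("side",305,262)),("wrist",px("wrist",299,335)),("scene",px("scene",310,278))]
for n,q in t: print(n,"tip at z",onz(K[n],q,p[2]-.1012).round(4), proj(K[n],p-[0,0,.1012]),q)
# tab patch corners at z .12
for z in(.11,.12,.13): print(z,[onz(K["wrist"],px("wrist",*q),z).round(4) for q in[(220,295),(370,295)]])
E
```

```text
[0.50529095 0.06181892 0.26459563]
[[0.4818 0.0709 0.15  ]
 [0.5297 0.0605 0.15  ]
 [0.48   0.0626 0.15  ]
 [0.5281 0.0509 0.15  ]] ctr [0.5049 0.0612 0.15  ] yaw [np.float64(-0.21360192052596327), np.float64(-0.23967048624003734)]
side [[0.4809 0.0688 0.15  ]
 [0.5303 0.0551 0.15  ]] [0.5056 0.0619 0.15  ] -0.2712195902680357
scene [[0.4789 0.0646 0.15  ]
 [0.5277 0.0559 0.15  ]] [0.5033 0.0603 0.15  ]
side tip at z [0.5039 0.0598 0.1634] [220.11533385 183.10957624] [220.  183.7]
wrist tip at z [0.505  0.0635 0.1634] [254.08046712 194.67165876] [253.4 193. ]
scene tip at z [0.5053 0.0618 0.1634] [254.51667856 150.30552792] [254.5 150.3]
0.11 [array([0.4944, 0.0539, 0.11  ]), array([0.5103, 0.0508, 0.11  ])]
0.12 [array([0.4952, 0.0567, 0.12  ]), array([0.5106, 0.0536, 0.12  ])]
0.13 [array([0.4961, 0.0594, 0.13  ]), array([0.5109, 0.0565, 0.13  ])]
```

Tip is at (0.505,0.0617) and slot centre at (0.505,0.0613), aligned within 1 mm. I'll descend in guarded 1 mm steps.

```bash
cat >> h.py <<'E'
def descend(bot,monitor,xy,z0,z1,step=.001,lim=2.0,v=.02,base=None,verbose=0):
    base=np.array(monitor.get_contact_force()) if base is None else base
    z=z0
    while z>z1-1e-9:
        bot.servo_line([xy[0],xy[1],z],v=v)
        f=np.array(monitor.get_contact_force())-base
        if verbose: print(round(z,4),round(monitor.get_position()[2],4),f.round(2))
        if f[2]>lim or np.hypot(f[0],f[1])>3.5: return z,f
        z-=step
    return None,f
E
python3 - <<'E'
from h import *
from workcell import bot,monitor
bot.servo_line([.5045,.0615,.258],v=.05); bot.pause(.3)
F=[]
for i in range(6): F.append(monitor.get_contact_force()); bot.pause(.02)
b=np.mean(F,0);print(b,np.std(F,0),monitor.get_position())
np.save("base.npy",b)
print(descend(bot,monitor,[.5045,.0615],.256,.240,step=.002,base=b,verbose=1),monitor.get_time_s())
E
```

```text
[ 0.18763439 -0.03098943 -1.00904584] [0.26056218 0.46848156 0.38237796] [0.50455902 0.06149805 0.25807662]
0.256 0.2558 [ 0.13 -0.33  0.08]
0.254 0.2538 [ 0.83 -0.15  0.58]
0.252 0.2518 [ 0.27 -0.67  0.44]
0.25 0.2498 [ 0.09  0.16 -0.04]
0.248 0.2479 [ 0.36 -0.64 -0.69]
0.246 0.2459 [-0.42  0.09 -0.43]
0.244 0.2439 [-0.71 -0.95  0.02]
0.242 0.2418 [-0.15 -0.47  0.24]
0.24 0.2399 [-0.59 -0.12  0.01]
(None, array([-0.59305506, -0.1169902 ,  0.00819229])) 15.175
```

The rod is in the slot with no contact. Continuing down to feel for the tab.

```bash
python3 - <<'E'
from h import *
from workcell import bot,monitor
b=np.load("base.npy")
print(descend(bot,monitor,[.504,.0616],.238,.203,step=.001,lim=2.2,base=b,verbose=1),monitor.get_time_s())
E
```

```text
0.238 0.2378 [ 0.05  0.1  -0.55]
0.237 0.237 [-0.36 -0.76  1.09]
0.236 0.236 [-0.13  0.46 -0.49]
0.235 0.2349 [-1.29 -0.69  0.66]
0.234 0.2339 [ 0.41 -0.11  0.18]
0.233 0.233 [-0.13  0.69  0.65]
0.232 0.2319 [-0.64  0.15  0.87]
0.231 0.2309 [-0.68  0.42 -0.32]
0.23 0.2299 [-0.31  0.41  0.37]
0.229 0.2289 [-0.25  0.04  0.23]
0.228 0.228 [ 0.63  0.03 -0.24]
0.227 0.2269 [ 0.8  -0.42 -0.07]
0.226 0.2259 [-0.16  0.81  0.47]
0.225 0.2249 [-1.19 -0.51  0.62]
0.224 0.2239 [-0.86  0.27  0.01]
0.223 0.2229 [ 0.43 -0.04  1.28]
0.222 0.2222 [-0.63 -0.54  1.43]
0.221 0.2211 [-0.44 -0.8   3.65]
(0.22099999999999997, array([-0.43724768, -0.80158176,  3.65048189])) 19.675
```

Contact is at tip z about 0.120 with about 3.5 N, which fits the tab. Pressing gently with a 10 N limit.

```bash
python3 - <<'E'
from h import *
from workcell import bot,monitor,eyes
b=np.load("base.npy")
z=.220
while z>.2125:
    bot.servo_line([.504,.0616,z],v=.02)
    f=np.mean([np.array(monitor.get_contact_force())-b for _ in range(2)],0)
    print(round(z,4),round(monitor.get_position()[2],4),f.round(2))
    if f[2]>10: break
    z-=.001
c=eyes.camera("scene");cv2.imwrite("pics/press.png",c["img"][:,:,::-1]);print(monitor.get_time_s(),monitor.get_width())
E
```

```text
0.22 0.22 [-1.11 -0.05  3.73]
0.219 0.219 [-1.07  0.05  3.52]
0.218 0.218 [-0.69  0.65  4.08]
0.217 0.217 [-0.37  0.77  4.47]
0.216 0.216 [-1.07 -1.18  5.15]
0.215 0.215 [-0.75 -0.07  6.61]
0.214 0.2141 [-0.88  0.88  5.28]
0.213 0.2131 [-0.54 -0.11  7.01]
21.725 0.02329513217450223
```

View pics/press.png

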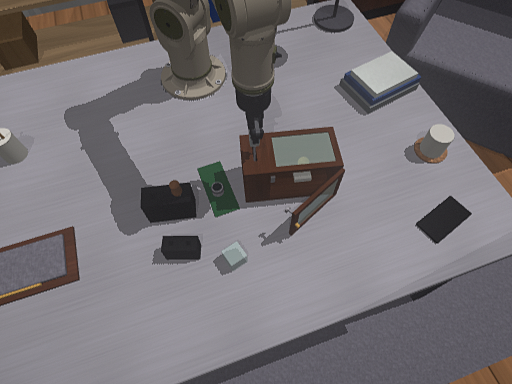

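The door is swinging open, with its free end at about (295,230). Now I'll retract straight up, return above the hole and check whether the probe slipped.

```bash
python3 - <<'E'
from h import *
from workcell import bot,monitor,eyes
bot.servo_line([.5043,.0615,.262],v=.06)
bot.servo_line([.5043,.0615,.285],v=.12)
bot.servo_line([.5073,-.2241,.280],v=.2)
bot.servo_line([.5073,-.2241,.2745],v=.05)
p=np.array(monitor.get_position());print(p,monitor.get_time_s(),monitor.get_tool_rot(),ori(-.193,1),monitor.get_width())
W=[]
for n in("side","wrist","scene"):
    c=eyes.camera(n);cv2.imwrite(f"pics/ret_{n}.png",c["img"][:,:,::-1]);k=cam(c)
    q=proj(k,p-[0,0,.1012]);u,v=int(q[0]),int(q[1]);print(n,q,u-20,v-25)
    W.append(cv2.resize(c["img"][v-25:v+25,u-20:u+20,::-1],(256,320),interpolation=cv2.INTER_NEAREST))
cv2.imwrite("pics/tips2.png",np.hstack(W))
E
```

```text
[ 0.50727338 -0.22331783  0.27403132] 24.8667 [ 1.34916581  1.11310588 -1.34949965] [ 1.34994587  1.11166072 -1.34994587] 0.02353634465492684
side [301.90897583 254.53925053] 281 229
wrist [254.12803972 194.24877159] 234 169
scene [145.62630597 180.54529413] 125 155
```

View pics/tips2.png

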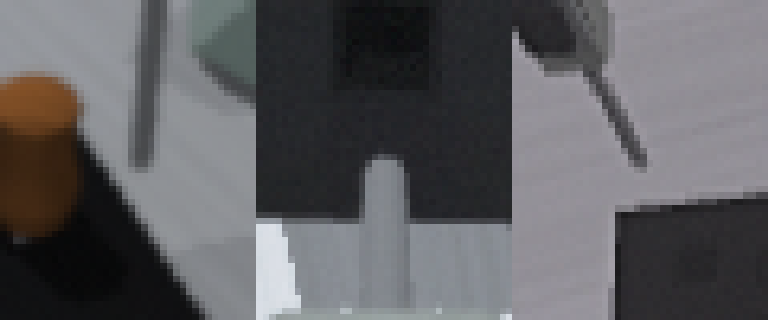

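View pics/ret_scene.png

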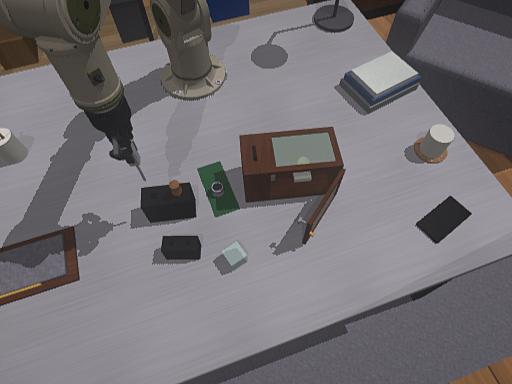

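The door is wide open and the tip images are unchanged, so there was no slip. Inserting into the hole with guarded descent.

```bash
python3 - <<'E'
from h import *
from workcell import bot,monitor,eyes,hand
xy=[.5074,-.2242]
b=np.load("base.npy")
for z in (.21,.195,.18,.16,.14,.125,.121):
    bot.servo_line([*xy,z],v=.06); f=np.array(monitor.get_contact_force())-b; print(z,f.round(2))
    if f[2]>5 or np.hypot(*f[:2])>5: print("STOP");break
else:
    print(descend(bot,monitor,xy,.120,.1145,step=.0005,lim=2.5,base=b,verbose=1),monitor.get_time_s(),monitor.get_wrist_torque(),monitor.get_position())
E
```

```text
0.21 [-0.96 -0.75 -0.24]
0.195 [ 0.88 -0.54  0.16]
0.18 [-0.12 -0.27  0.46]
0.16 [-0.5  -0.19  0.06]
0.14 [-0.37  0.1   0.29]
0.125 [-0.35 -0.29 -0.44]
0.121 [-0.18  0.7   0.26]
0.12 0.1201 [0.12 0.07 0.  ]
0.1195 0.1195 [0.19 1.18 0.8 ]
0.119 0.119 [-0.83 -0.2   0.09]
0.1185 0.1185 [ 0.06 -0.1   1.14]
0.118 0.1179 [ 0.27  0.9  -0.4 ]
0.1175 0.1175 [-0.12  0.47  0.34]
0.117 0.1172 [-1.18  0.38  3.32]
(0.11699999999999999, array([-1.18215473,  0.37918393,  3.31968078])) 30.4083 [0.1671973  0.26673674 0.0169205 ] [ 0.50748674 -0.22423105  0.11721731]
```

Seated at TCP z 0.1172, the same height as at the grasp. Releasing, retreating and looking.

```bash
python3 - <<'E'
from h import *
from workcell import bot,monitor,eyes,hand
hand.open_gripper();bot.pause(.2)
bot.servo_line([.5074,-.2242,.20],v=.08)
bot.servo_line([.5085,-.235,.28],v=.15)
print(monitor.get_time_s(),monitor.get_width(),monitor.get_position())
c=eyes.camera("wrist");cv2.imwrite("pics/end_wrist.png",c["img"][:,:,::-1]);k=cam(c)
print("expected top",proj(k,[.5073,-.2241,.166]))
bot.servo_line([.46,-.235,.34],v=.2)
W=[]
for n in("scene","side"):
    c=eyes.camera(n);cv2.imwrite(f"pics/end_{n}.png",c["img"][:,:,::-1])
    x0,y0=(120,110) if n=="scene" else (170,130)
    W.append(cv2.convertScaleAbs(cv2.resize(c["img"][y0:y0+170,x0:x0+230 if n=="scene" else x0+200,::-1],(400,300)),alpha=1.5))
cv2.imwrite("pics/end2.png",np.hstack(W))
E
```

```text
33.1083 0.08505822358582427 [ 0.5082129  -0.23466213  0.27899736]
expected top [251.12247165 180.26633373]
```

View pics/end_wrist.png

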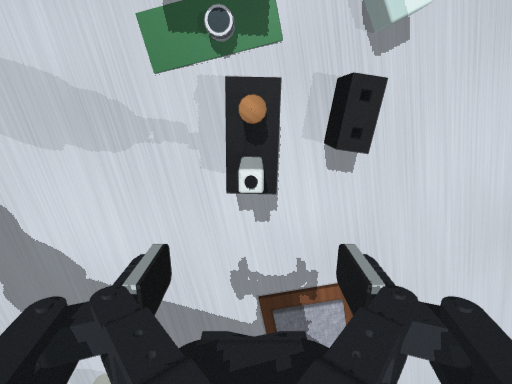

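View pics/end2.png

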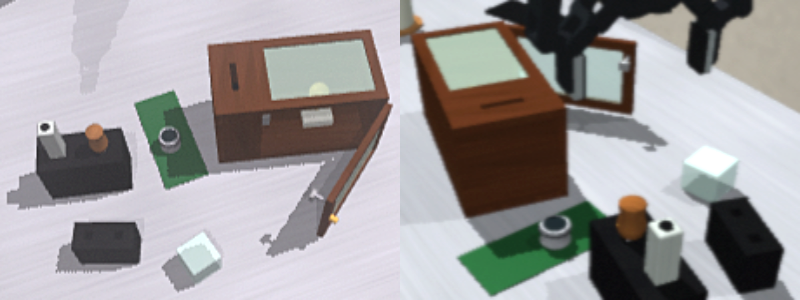

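The final views match the start. The probe is upright with its top at wrist (251,180), where it was expected. The burnisher, loupe and cube are in the same places, and the door is open. Handing in.

```bash
python3 - <<'E'
from workcell import order,monitor,bot
print(max(abs(v) for v in monitor.get_qvel()),monitor.get_time_s())
print(order.sign_off(),monitor.get_time_s())
E
```

```text
0.009154507746902348 33.7917
the job is handed in; nothing more can be done
the job is handed in; nothing more can be done
```

The job is done and handed in at about 34 s of the 69 s allowed. The door sprang open, and the probe is back home in the stand and let go.

- **Latch:** I lowered the rod through the slot without touching the case. It met the tab with the tip at z ≈ 0.120 m, about 1 mm from the slot centre in x. I pressed about 8–9 mm, with a highest reading of about 7 N, and the door swung open by itself.
- **Probe return:** it seated at the same tool height as when I picked it up (0.1172 m). The last wrist picture shows the handle top within about 1 px of where it should be.
- **Bystanders:** by eye, the last pictures show the burnisher, cube and loupe where they started.
- **Disagreements:** the case yaw came out between -0.19 and -0.27 rad across views, and slot positions differed by up to 2 mm. Two wrist views put the handle top at 0.160 m, while the fixed cameras gave 0.166 m. I used 0.166 m, which matches the text. None of this affected the fit.

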